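# Turn the flip gauge to its slot leaf

## Task

Turn the top leaf of the flip gauge (the longer aluminium plate with round holes) over its spine so that it lies flat on the bare cork side and the slotted leaf beneath it is uncovered. Only push it, with the fingertips under its overhanging edge; do not pinch it or force it hard, leave the slotted leaf lying where it is, and do not knock or pick up the tools and jar around it.

Things in the scene. Friction and masses are not known exactly. Their poses are not given: they have to be found in the camera images.
- gauge_stand: fixed wooden stand of the flip gauge, a low block 160 mm long along the spine, 40 mm high. Origin on the tiles straight below the middle of the spine; x runs along the spine, +y is the side where both leaves lie at the start, -y the bare cork-topped side (top at 44 mm, reaching to 142 mm from the spine). On the +y side the wood reaches only to 88 mm from the spine, upright-sided
- spine_mid (a point): middle of the spine (steel rod along the stand's x, 10 mm thick), on the hinge line of the top leaf, 46.5 mm above the tiles
- top_leaf (a joint): angle of the top leaf about the spine: 0 lying flat on the stand's +y side as at the start, 1.57 upright, 3.14 (its stop) lying flat on the cork of the -y side. Free-swinging but damped: left alone it sinks slowly to the side it leans to once it leans well over (about 35 degrees from upright), may stay put when nearer upright. Mass 0.14 to 0.28 kg; 1 to 2 N at the outer edge lifts it
- top_leaf_edge (a point): middle of the top leaf's outer edge, half-way through its thickness; travels with the leaf. The top leaf is a stiff aluminium plate with two rows of round holes, 150 mm along the spine, 4 mm thick, outer edge 135 mm from the hinge line. At the start its underside is 44.5 mm above the tiles and its outer 35 mm overhangs the lower leaf (47 mm overhang the wood), with free space beneath down to the tiles
- lower_leaf (a joint): angle of the lower leaf about the spine: 0 lying flat on the stand's +y side; must stay there. It is a steel plate with slots, 3 mm thick, 150 mm along the spine, directly under the top leaf
- lower_leaf_edge (a point): middle of the lower leaf's outer edge, 100 mm from the spine, 42 mm above the tiles
- lever1: green plastic tire lever lying flat, 113 x 17 x 7 mm; loose bystander, leave alone. Origin under its middle, x along its length
- lever2: green plastic tire lever lying flat, 113 x 17 x 7 mm; loose bystander, leave alone. Origin under its middle, x along its length
- lever3: green plastic tire lever lying flat, 113 x 17 x 7 mm; loose bystander, leave alone. Origin under its middle, x along its length
- core_remover: stainless valve core remover lying flat, 62 x 34 x 10 mm, T-shaped; loose bystander, leave alone. Origin under its middle
- cap_jar: closed glass spice jar of brass valve caps, 48 mm across, 80 mm tall; loose bystander, leave alone. Origin under its middle
- rasp: black plastic rasp lying flat, 165 x 18 x 18 mm; loose bystander, leave alone. Origin under its middle, x along its length

How it is judged:
By the outcome, as a careful person would: the job done as asked, in the order asked, and still so for the second after the job is handed in, with the robot touching nothing.
It also fails if it takes over 48 s, if anything falls off the work surface, if the arm or the gripper's body presses on something with over 40 N, if the wrist force passes 120 N, or if a joint passes its speed limit or range.

## Robot

A 6-joint arm with a two-finger parallel gripper is mounted at the origin on the work surface. World frame = base frame: x ahead of the robot, y to its left, z up, the work surface at z = 0. Lengths are in m, angles in rad, forces in N, time in s.
With the tool pointing down it reaches from about 0.15 to 0.775 m from the base axis. Payload 6.1 kg.
Tool frame: the origin (TCP) lies midway between the tips of the shut fingers; the grasp point (between the pads) lies 19 mm behind it (manip.hold_point_z is the distance from the TCP to the grasp point, in m); z points along the fingers, y is the direction in which the jaws open and shut (so a half turn about z gives the same grasp; the last joint's range is limited). The gripper opens to 85 mm and grips with 20 to 120 N. Pads are 22 mm wide; open, the fingers measure 114 mm over their backs; the gripper's body (76 mm by 85 mm) begins 54 mm behind the grasp point. The pads swing forward as they close: fully open they stand 13 mm farther back than shut.
Start: joints at [1.283, 0.126, -0.04, 1.405, 0, 1.571], TCP at [0.149, 0.503, 0.2] pointing down, gripper open.
Joint ranges: [-2.72, 2.72], [-0.95, 1.95], [-1.27, 1.35], [-1.78, 2.02], [-1.46, 1.47], [-3.14, 3.14]. Speed limits (rad/s): [2.39, 2.39, 3.01, 3.14, 3.14, 3.14].

## Interface

Orientations are given as a 3x3 rotation matrix whose columns are the frame's x, y, z axes.
In Python, from cell import manip, optics gives the robot as it stands.
- The arm moves only by the tool arm_command, never from a script. Its argument "increments" is a list of rows, each a list of 5 numbers: the opening, from 0 (shut) to 1 (fully open), then the shift along the tool's x, y, z in m, then the turn about the tool's z in rad. In form: [[claw, dx, dy, dz, twist], ...]. A call has 1 to 10 rows; each row is the pose to reach, as a shift and turn from the pose measured when the call began, along the tool's axes at that moment; what a row does not reach only later rows make up. A row lasts 1/10 s, in which the tool goes at most 50 mm and 8.59 degrees, less where a joint would pass 70% of its speed; a pose out of reach is approached as far as the arm can. A call with a gripper value outside its range is refused whole. The fingers move at their own pace and stop on an object; "squeeze" is the grip in N (left out, the last holds). Time passes only in rows, so rows that repeat a pose let the fingers close. It gives the time, the measured TCP pose, the force and the opening at its end, in the units of the state.
- manip.sense(): the state, without advancing time (a new reading comes with each control period).
- optics.get_image(name): name is "side" or "top" or "wrist"; returns (picture, depth): 384x512x3 uint8, red, green, blue; 384x512 float32, m along the optical axis (not along the pixel's ray), 0 where there is no reading.
- optics.get_calibration(name): a dict with "fx", "fy", "cx", "cy" (pixels), "rvec" (rotation vector, rad) and "tvec" (3), from world to camera coordinates, as OpenCV has them. Camera axes: x right, y down, z forward; pixel columns grow to the right and rows downward; lengths in m; the calibration is good to about 2 mm. The wrist camera is an equidistant fisheye: a pixel r from the principal point sees the ray r / f radians off the axis. A picture is of the moment at which its call begins: read the wrist's pose just before it. get_calibration takes no time and is no camera call; for the wrist camera it gives the pose at the moment of the call.
- manip.job_done(): hands the job in, once; it reports no verdict.
Trained networks look in the newest picture that a camera, given by its name, has taken for a name from the list of things; names that differ only in an ending like _2 or _b are one class to them, and where a whole thing is asked for, a point or a joint stands for the part that bears it (a point fixed in the world has none). Each returns a list of dicts, best first, with "p" (0 to 1); they miss things now and then, are a little off and sometimes report something else, mostly with a low value. They report only what shows in the picture. A call takes as long as a camera call.
- optics.look_for(thing, camera): "bbox" ([centre column, centre row, width, height] in pixels, round what is visible of it).
The state is a dict: "clock": time; "joint_pos": joint angles; "joint_velocities": joint speeds; "tau": joint torques, N m; "position": TCP position; "tool_rot": TCP orientation; "force": force on the tool from outside, world axes, zero at the start; "ft_torque": the same for the moment, N m; "gripper_width": finger opening in m.
Only numpy, scipy, OpenCV 4.12 (cv2) and the standard library are available. Lean on these libraries where they do the work, as an engineer would, in place of code of your own. Each camera call takes 0.05 s, during which the arm holds its last target. There are 200 camera calls.

## Working session

There is one attempt and no reset: what is moved stays moved. The work goes in short steps, Python scripts to look and compute and a tool call to move; the robot and the scene stay as the last step left them, time stands still between calls to the robot, and variables do not carry over. Pictures are saved under pics/ and viewed, about 8 in all and at most 12, crops included, and the job is handed in when it is done.

Besides the shell and the picture viewer there is one more tool, called after "Emit:" as name([rows], argument=value, ...), one row to a line, values as JSON. arm_command: Moves the arm, as the interface text tells. Its arguments: {"type":"object","properties":{"increments":{"type":"array","items":{"type":"array","items":{"type":"number"}}},"squeeze":{"type":"number"}},"required":["increments"]}

```bash
ls; mkdir -p pics
python3 - <<'E'
from cell import manip, optics
import cv2,numpy as np
s=manip.sense()
print(s['clock'],s['position'],np.round(s['tool_rot'],3).tolist(),s['gripper_width'])
for c in ['top','side']:
    im,d=optics.get_image(c); np.savez(f'{c}.npz',im=im,d=d)
    cv2.imwrite(f'pics/{c}0.png',im[:,:,::-1])
    k=optics.get_calibration(c); print(c,k)
    for t in ['top_leaf','gauge_stand','lower_leaf','cap_jar','rasp','lever1','core_remover']:
        print(t,[(np.round(r['bbox']).tolist(),round(r['p'],2)) for r in optics.look_for(t,c)][:3])
E
```

```text
pics
0.0 [0.14888638 0.50294878 0.19960518] [[-0.959, 0.284, -0.0], [0.284, 0.959, -0.002], [0.0, -0.002, -1.0]] 0.08569558334587278
top {'fx': 479.21441597083293, 'fy': 479.21441597083293, 'cx': 265.64491691881113, 'cy': 193.1416834657315, 'rvec': array([ 2.19336326, -2.15023039,  0.12314068]), 'tvec': array([-0.04530609,  0.55846917,  0.80698674])}
top_leaf [([232.0, 198.0, 99.0, 101.0], 0.77), ([271.0, 192.0, 171.0, 111.0], 0.71)]
gauge_stand [([271.0, 192.0, 171.0, 113.0], 0.6)]
lower_leaf [([223.0, 135.0, 61.0, 23.0], 0.46)]
cap_jar [([291.0, 115.0, 23.0, 35.0], 0.95)]
rasp [([394.0, 178.0, 29.0, 93.0], 0.56)]
lever1 [([223.0, 134.0, 57.0, 28.0], 0.92), ([363.0, 175.0, 13.0, 62.0], 0.9), ([322.0, 260.0, 67.0, 20.0], 0.76)]
core_remover [([260.0, 263.0, 26.0, 32.0], 0.58)]
side {'fx': 464.81118914954885, 'fy': 464.81118914954885, 'cx': 257.79105703249763, 'cy': 185.0887060034505, 'rvec': array([ 0.40002473, -2.69808901,  1.32977781]), 'tvec': array([0.51410278, 0.16518895, 0.85001338])}
top_leaf [([248.0, 209.0, 80.0, 53.0], 0.79), ([196.0, 168.0, 26.0, 43.0], 0.47)]
gauge_stand [([249.0, 192.0, 88.0, 90.0], 0.97)]
lower_leaf [([310.0, 218.0, 34.0, 21.0], 0.17)]
cap_jar [([198.0, 169.0, 24.0, 42.0], 0.94)]
rasp [([264.0, 145.0, 67.0, 10.0], 0.96)]
lever1 [([190.0, 218.0, 11.0, 39.0], 0.67), ([317.0, 186.0, 8.0, 33.0], 0.47)]
core_remover [([311.0, 217.0, 29.0, 19.0], 0.61)]
```

Run:
```python
import cv2,numpy as np
a=cv2.imread('pics/top0.png')[70:310,120:440];b=cv2.imread('pics/side0.png')[70:310,120:400]
cv2.imwrite('pics/t1.png',cv2.resize(a,None,fx=2.4,fy=2.4,interpolation=2)); cv2.imwrite('pics/s1.png',cv2.resize(b,None,fx=2.4,fy=2.4,interpolation=2))
```

```text
(no output)
```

View pics/t1.png

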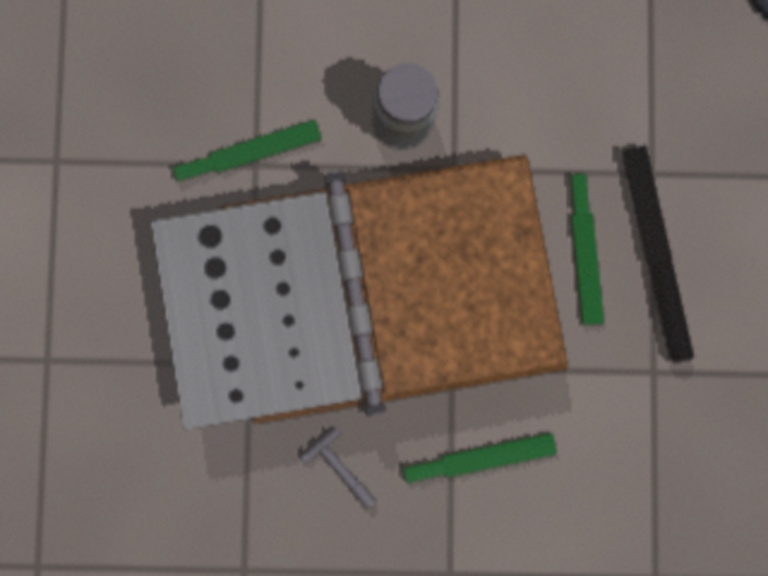

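View pics/s1.png

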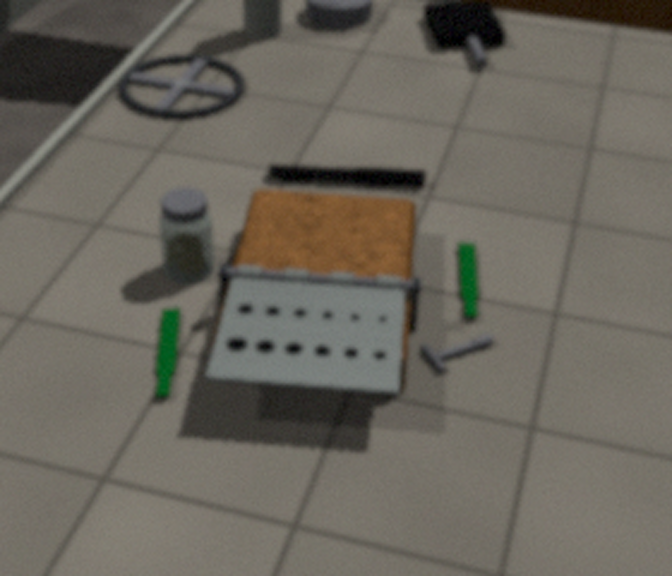

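```bash
cat > h.py <<'E'
from cell import manip, optics
import cv2,numpy as np
def ray(c,uv,z):
    k=optics.get_calibration(c);R=cv2.Rodrigues(k['rvec'])[0];o=-R.T@k['tvec']
    d=R.T@np.array([(uv[0]-k['cx'])/k['fx'],(uv[1]-k['cy'])/k['fy'],1.]);return o+d*(z-o[2])/d[2]
E
python3 - <<'E'
from h import *
np.set_printoptions(precision=4,suppress=True)
T=lambda u,v,z:ray('top',(120+u/2.4,70+v/2.4),z)
S=lambda u,v,z:ray('side',(120+u/2.4,70+v/2.4),z)
for n,p in dict(o1=(152,222,.0485),o2=(188,428,.0485),r1=(337,182,.0515),r2=(376,408,.0515),c1=(527,156,.044),c2=(567,369,.044),jar=(408,90,.08),t1=(322,432,.01),t2=(372,505,.01),l1a=(175,172,.007),l1b=(318,128,.007)).items(): print(n,T(*p))
for n,p in dict(o1=(208,377,.0485),o2=(398,391,.0485),r1=(223,270,.0515),r2=(417,286,.0515),jar=(184,202,.08)).items(): print(n,S(*p))
im,d=optics.get_image('wrist');cv2.imwrite('pics/w0.png',im[:,:,::-1])
E
```

```text
o1 [0.6072 0.108  0.0485]
o2 [0.4616 0.0774 0.0485]
r1 [ 0.6384 -0.0235  0.0515]
r2 [ 0.4781 -0.0541  0.0515]
c1 [ 0.662  -0.1607  0.044 ]
c2 [ 0.5084 -0.1897  0.044 ]
jar [ 0.6987 -0.0717  0.08  ]
t1 [ 0.4601 -0.0161  0.01  ]
t2 [ 0.4078 -0.0537  0.01  ]
l1a [0.6526 0.099  0.007 ]
l1b [ 0.6888 -0.008   0.007 ]
o1 [0.6036 0.1099 0.0485]
o2 [0.4594 0.0808 0.0485]
r1 [ 0.6393 -0.0178  0.0515]
r2 [ 0.4737 -0.0473  0.0515]
jar [ 0.6935 -0.0663  0.08  ]
```

View pics/w0.png

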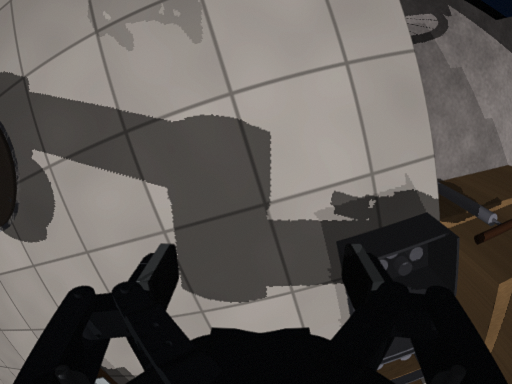

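The pictures show the perforated leaf on stand +y (the world +y side). In the top crop its outer edge runs from (152,222) to (188,428), and the spine from (337,182) to (376,408). The cork side is bare, with levers, T-tool, jar and rasp around the stand. The wrist view shows only free tiles beneath the open fingers. I'll go to a point outside the leaf's edge with the fingers shut.

Emit:
arm_command([
  [0,-0.03,-0.015,0.003,0.1],
  [0,-0.075,-0.04,0.01,0.22],
  [0,-0.12,-0.06,0.015,0.34],
  [0,-0.165,-0.085,0.02,0.46],
  [0,-0.21,-0.105,0.025,0.58],
  [0,-0.255,-0.13,0.03,0.7],
  [0,-0.3,-0.15,0.035,0.82],
  [0,-0.345,-0.175,0.04,0.94],
  [0,-0.39,-0.197,0.045,1.05],
  [0,-0.43,-0.22,0.05,1.09],
], squeeze=20)

```text
clock: 1.85
position: [0.4988, 0.1704, 0.1507]
tool_rot: [[-0.189, 0.982, 0.001], [0.982, 0.189, 0.0], [0.0, 0.001, -1.0]]
force: [-0.3, 0.5, 0.2]
gripper_width: -0.0002
```

Emit:
arm_command([
  [0,0,0,0,0],
  [0,0,0,0,0],
])

```text
clock: 2.05
position: [0.4992, 0.1692, 0.1502]
tool_rot: [[-0.186, 0.983, -0.0], [0.983, 0.186, 0.0], [0.0, -0.0, -1.0]]
force: [0.3, 0.5, 0.7]
gripper_width: -0.0002
```

Emit:
arm_command([
  [0,-0.008,0.005,0.03,0],
  [0,-0.018,0.012,0.06,0],
  [0,-0.028,0.018,0.09,0],
  [0,-0.035,0.02,0.115,0],
  [0,-0.035,0.02,0.12,0],
  [0,-0.035,0.02,0.12,0],
])

```text
clock: 2.65
position: [0.5241, 0.1396, 0.0301]
tool_rot: [[-0.187, 0.982, -0.002], [0.982, 0.187, 0.0], [0.001, -0.002, -1.0]]
force: [0.5, -0.2, 0.6]
gripper_width: -0.0002
```

Run:
```python
from h import *
a,_=optics.get_image('wrist');b,_=optics.get_image('side')
b=cv2.resize(b[130:290,160:360],(500,400),interpolation=cv2.INTER_CUBIC)
a=cv2.resize(a[:,100:420],(300,360))
o=np.zeros((400,800,3),np.uint8);o[:,:500]=b;o[:360,500:]=a
cv2.imwrite('pics/c2.png',o[:,:,::-1])
```

```text
(no output)
```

View pics/c2.png

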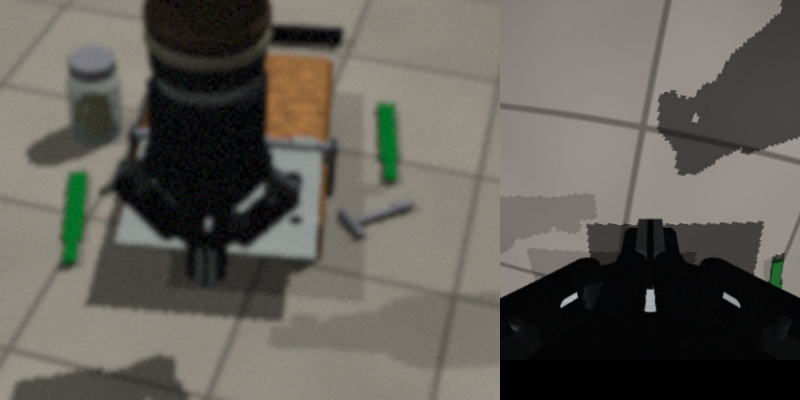

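The shut fingers stand just outside the middle of the leaf's edge, at (205,265) in the left crop, with nothing else near. I'll creep in until I feel contact.

Emit:
arm_command([
  [0,-0.012,0,0,0],
  [0,-0.024,0,0,0],
  [0,-0.028,0,0,0],
  [0,-0.028,0,0,0],
])

```text
clock: 3.15
position: [0.5314, 0.1114, 0.0322]
tool_rot: [[-0.186, 0.983, 0.002], [0.983, 0.186, 0.001], [0.001, 0.002, -1.0]]
force: [0.1, 0.1, 0.1]
gripper_width: 0.0002
```

Emit:
arm_command([
  [0,-0.002,0,0,0],
  [0,-0.002,0,0,0],
])

```text
clock: 3.35
position: [0.5318, 0.1091, 0.0323]
tool_rot: [[-0.185, 0.983, 0.002], [0.983, 0.185, 0.001], [0.001, 0.002, -1.0]]
force: [0.3, 0.1, -0.3]
gripper_width: -0.0001
```

Emit:
arm_command([
  [0,-0.002,0,0,0],
  [0,-0.002,0,0,0],
])

```text
clock: 3.55
position: [0.5321, 0.107, 0.0322]
tool_rot: [[-0.185, 0.983, 0.002], [0.983, 0.185, 0.001], [0.001, 0.002, -1.0]]
force: [-0.4, 0.8, 0.5]
gripper_width: -0.0001
```

Emit:
arm_command([
  [0,-0.0015,0,0,0],
  [0,-0.0015,0,0,0],
])

```text
clock: 3.75
position: [0.5324, 0.1055, 0.0321]
tool_rot: [[-0.185, 0.983, 0.002], [0.983, 0.185, 0.001], [0.001, 0.002, -1.0]]
force: [-0.8, 0.0, 0.3]
gripper_width: -0.0003
```

Emit:
arm_command([
  [0,-0.0015,0,0,0],
  [0,-0.0015,0,0,0],
])

```text
clock: 3.95
position: [0.5327, 0.1039, 0.0321]
tool_rot: [[-0.185, 0.983, 0.002], [0.983, 0.185, 0.001], [0.001, 0.002, -1.0]]
force: [-0.1, -0.6, 0.5]
gripper_width: 0.0001
```

Emit:
arm_command([
  [0,-0.0015,0,0,0],
  [0,-0.0015,0,0,0],
])

```text
clock: 4.15
position: [0.5329, 0.1023, 0.0321]
tool_rot: [[-0.185, 0.983, 0.002], [0.983, 0.185, 0.001], [0.001, 0.002, -1.0]]
force: [1.2, -0.2, 0.6]
gripper_width: -0.0
```

Emit:
arm_command([
  [0,-0.001,0,0,0],
  [0,-0.001,0,0,0],
])

```text
clock: 4.35
position: [0.5332, 0.1013, 0.0321]
tool_rot: [[-0.185, 0.983, 0.002], [0.983, 0.185, 0.001], [0.001, 0.002, -1.0]]
force: [0.7, -0.2, -0.3]
gripper_width: -0.0001
```

Emit:
arm_command([
  [0,-0.001,0,0,0],
  [0,-0.001,0,0,0],
])

```text
clock: 4.55
position: [0.5334, 0.1002, 0.0321]
tool_rot: [[-0.185, 0.983, 0.002], [0.983, 0.185, 0.001], [0.001, 0.002, -1.0]]
force: [0.4, -0.1, 0.4]
gripper_width: 0.0003
```

Emit:
arm_command([
  [0,-0.001,0,0,0],
  [0,-0.001,0,0,0],
])

```text
clock: 4.75
position: [0.5336, 0.0991, 0.0321]
tool_rot: [[-0.185, 0.983, 0.002], [0.983, 0.185, 0.001], [0.001, 0.002, -1.0]]
force: [0.4, 0.8, -0.5]
gripper_width: -0.0002
```

Emit:
arm_command([
  [0,-0.001,0,0,0],
  [0,-0.001,0,0,0],
])

```text
clock: 4.95
position: [0.5338, 0.098, 0.0321]
tool_rot: [[-0.185, 0.983, 0.002], [0.983, 0.185, 0.001], [0.001, 0.002, -1.0]]
force: [-0.5, -0.3, 0.6]
gripper_width: -0.0002
```

Emit:
arm_command([
  [0,-0.001,0,0,0],
  [0,-0.001,0,0,0],
])

```text
clock: 5.15
position: [0.534, 0.0969, 0.0321]
tool_rot: [[-0.185, 0.983, 0.002], [0.983, 0.185, 0.001], [0.0, 0.002, -1.0]]
force: [-0.8, -0.0, 0.2]
gripper_width: 0.0001
```

Run:
```python
from h import *
b,d=optics.get_image('side')
cv2.imwrite('pics/c3.png',cv2.resize(b[160:260,190:320],(780,600),interpolation=cv2.INTER_CUBIC)[:,:,::-1])
# leaf edge via depth, side+top(before) cams: points in height band
for c,z in (('side',(d,)),('top',(np.load('top.npz')['d'],))):
    d=z[0];k=optics.get_calibration(c);R=cv2.Rodrigues(k['rvec'])[0]
    v,u=np.mgrid[:384,:512];P=np.stack([(u-k['cx'])/k['fx']*d,(v-k['cy'])/k['fy']*d,d],-1)[d>0]
    P=(P-k['tvec'])@R
    n=np.array([-.186,.9825]);m=np.array([.9825,.186]);E=np.array([.533,.094])
    q=P[:,:2]-E;a=q@n;t=q@m
    M=(abs(t)<.06)&(abs(t)>.03)&(a>-.05)&(a<.05)
    for lo in np.arange(-.02,.02,.003):
        w=M&(a>lo)&(a<lo+.003)
        if w.any(): print(c,round(lo,3),w.sum(),np.round(np.percentile(P[w,2],[10,50,90]),4))
```

```text
side -0.02 72 [-0.0016  0.0467  0.0501]
side -0.017 79 [-0.0016  0.0471  0.0497]
side -0.014 68 [-0.0014  0.0472  0.0488]
side -0.011 89 [-0.0013  0.0474  0.3897]
side -0.008 102 [-0.0005  0.048   0.156 ]
side -0.005 128 [-0.001   0.0491  0.2357]
side -0.002 143 [-0.0006  0.048   0.3437]
side 0.001 134 [-0.0004  0.1368  0.3857]
side 0.004 170 [-0.0007  0.1558  0.3952]
side 0.007 212 [1.000e-04 1.605e-01 4.309e-01]
side 0.01 284 [0.0009 0.176  0.4374]
side 0.013 507 [0.1152 0.1473 0.3857]
side 0.016 254 [4.000e-04 2.611e-01 4.368e-01]
side 0.019 267 [4.000e-04 2.946e-01 4.355e-01]
top -0.02 60 [0.0469 0.0484 0.05  ]
top -0.017 61 [0.0471 0.0488 0.0503]
top -0.014 64 [0.0468 0.0486 0.0499]
top -0.011 65 [0.0463 0.0485 0.0504]
top -0.008 64 [0.0461 0.0484 0.05  ]
top -0.005 58 [0.0469 0.0486 0.0506]
top -0.002 58 [0.0468 0.0486 0.0503]
top 0.001 6 [0.0457 0.0483 0.0502]
top 0.007 41 [-0.0013  0.0002  0.0013]
top 0.01 55 [-0.0019  0.0003  0.0025]
top 0.013 56 [-0.002  -0.0001  0.0018]
top 0.016 57 [-0.0025  0.      0.0018]
top 0.019 56 [-0.0015  0.0004  0.0015]
```

View pics/c3.png

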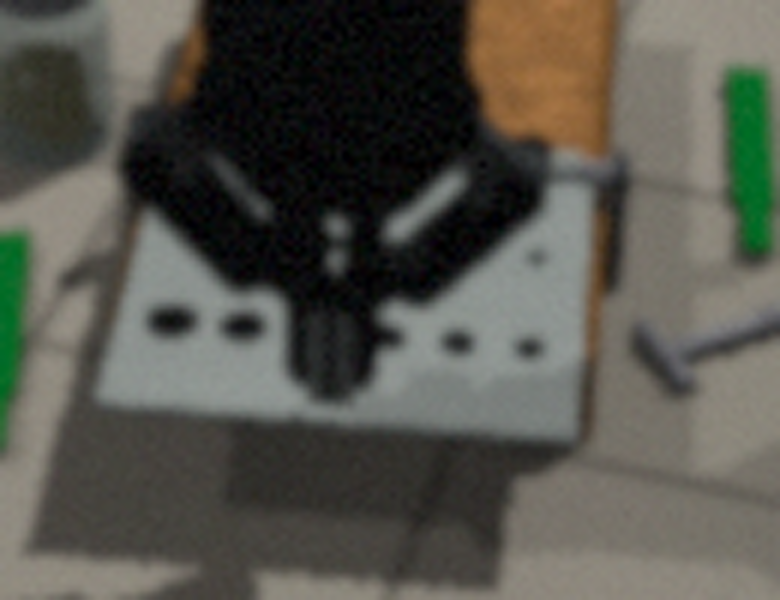

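Run:
```python
from h import *
k=optics.get_calibration('side');s=manip.sense();print(s['clock'],s['position'],s['joint_pos'].round(3) if hasattr(s['joint_pos'],'round') else s['joint_pos'])
K=np.array([[k['fx'],0,k['cx']],[0,k['fy'],k['cy']],[0,0,1]])
p=np.array(s['position']);n=np.array([-.186,.9825,0])
for q in (p,p+n*.011,p+[0,0,.019],p+[0,0,.05],np.array([.533,.094,.0485])):
    x=cv2.projectPoints(q.reshape(1,3),k['rvec'],k['tvec'],K,None)[0].ravel();print(q.round(3),(x-[190,160])*6)
# depth of finger pixels in side
_,d=optics.get_image('side');R=cv2.Rodrigues(k['rvec'])[0]
for r in range(212,234):
    c=245;z=d[r,c]
    if z>0: P=R.T@(np.array([(c-k['cx'])/k['fx']*z,(r-k['cy'])/k['fy']*z,z])-k['tvec']);print(r,(r-160)*6,P.round(4))
```

```text
5.2 [0.53397744 0.09693117 0.03211565] [ 1.790e-01  2.100e-01 -3.130e-01  1.046e+00  1.000e-03  1.564e+00]
[0.534 0.097 0.032] [326.93481316 460.10335121]
[0.532 0.108 0.032] [322.66216834 484.8758171 ]
[0.534 0.097 0.051] [327.09861394 415.3866154 ]
[0.534 0.097 0.082] [327.37561374 339.76715295]
[0.533 0.094 0.048] [332.96796129 416.03576526]
212 312 [0.531  0.1041 0.0999]
213 318 [0.5301 0.1068 0.1001]
214 324 [0.529  0.1102 0.1009]
215 330 [0.5297 0.1081 0.0966]
216 336 [0.5298 0.1078 0.0939]
217 342 [0.5303 0.106  0.0898]
218 348 [0.5295 0.1085 0.0899]
219 354 [0.5297 0.108  0.0871]
220 360 [0.5295 0.1085 0.0851]
221 366 [0.5303 0.1059 0.0802]
222 372 [0.5296 0.1082 0.08  ]
223 378 [0.5303 0.106  0.0755]
224 384 [0.5299 0.107  0.0741]
225 390 [0.5298 0.1073 0.0719]
226 396 [0.5304 0.1056 0.0678]
227 402 [0.5296 0.1079 0.0676]
228 408 [0.5351 0.0904 0.0481]
229 414 [0.5343 0.093  0.0481]
230 420 [0.5341 0.0935 0.0461]
231 426 [0.5333 0.0961 0.0461]
232 432 [0.5465 0.0539 0.0016]
233 438 [5.461e-01 5.520e-02 2.000e-04]
```

Run:
```python
from h import *
k=optics.get_calibration('wrist');im,d=optics.get_image('wrist');print({a:np.round(b,4) for a,b in k.items()})
R=cv2.Rodrigues(k['rvec'])[0];o=-R.T@k['tvec'];print('cam',o,'axis',R[2])
def P(u,v):
    z=d[v,u];x=(u-k['cx'])/k['fx'];y=(v-k['cy'])/k['fy'];r=np.hypot(x,y);s=np.tan(r)/max(r,1e-9)
    return (R.T@(z*np.array([x*s,y*s,1])-k['tvec'])).round(4)
for u,v in [(200,60),(256,100),(300,150),(150,100),(350,60),(256,200)]: print((u,v),P(u,v))
for v in range(226,300,6): print((256,v),P(252,v),P(264,v))
cv2.imwrite('pics/w3.png',cv2.resize(im[190:330,180:340],(640,560),interpolation=2)[:,:,::-1])
s=optics.get_calibration('side');_,ds=optics.get_image('side');Rs=cv2.Rodrigues(s['rvec'])[0]
for r in range(222,233):
  print(r,[ (Rs.T@(np.array([(c-s['cx'])/s['fx']*ds[r,c],(r-s['cy'])/s['fy']*ds[r,c],ds[r,c]])-s['tvec'])).round(3).tolist() for c in (240,243,247,250)])
```

```text
{'fx': np.float64(297.3186), 'fy': np.float64(297.3186), 'cx': np.float64(259.9144), 'cy': np.float64(192.0373), 'rvec': array([-2.8255, -0.2626, -0.0421]), 'tvec': array([-0.5426,  0.0095,  0.2191])}
cam [0.51927668 0.17363533 0.20671676] axis [ 0.05649335 -0.29494931 -0.95384139]
(200, 60) [0.4737 0.1956 0.0014]
(256, 100) [0.5167 0.1741 0.0015]
(300, 150) [0.5535 0.1456 0.0007]
(150, 100) [0.4419 0.1631 0.0011]
(350, 60) [0.5754 0.2164 0.0009]
(256, 200) [0.5297 0.1037 0.0017]
(256, 226) [0.5306 0.0824 0.0007] [0.5394 0.0844 0.0017]
(256, 232) [0.5314 0.0775 0.0011] [0.5404 0.0793 0.0011]
(256, 238) [0.5277 0.1081 0.0735] [0.5335 0.1097 0.0745]
(256, 244) [0.5278 0.1087 0.081 ] [0.5335 0.1091 0.0798]
(256, 250) [0.528  0.1085 0.0867] [0.5336 0.1085 0.0847]
(256, 256) [0.5282 0.108  0.0913] [0.5334 0.1089 0.0912]
(256, 262) [0.5281 0.109  0.0981] [0.5332 0.1097 0.0977]
(256, 268) [0.5283 0.1083 0.1018] [0.5333 0.1089 0.1013]
(256, 274) [0.5284 0.1089 0.1073] [0.5339 0.1057 0.1008]
(256, 280) [0.5284 0.1092 0.1118] [0.534  0.1048 0.104 ]
(256, 286) [0.5285 0.1091 0.1157] [0.5337 0.1
[... 484 characters left out ...]
2], [0.522, 0.102, 0.069]]
226 [[0.546, 0.088, 0.048], [0.533, 0.109, 0.07], [0.527, 0.105, 0.068], [0.528, 0.082, 0.048]]
227 [[0.545, 0.091, 0.048], [0.533, 0.11, 0.069], [0.526, 0.109, 0.069], [0.527, 0.086, 0.049]]
228 [[0.545, 0.091, 0.046], [0.538, 0.092, 0.049], [0.532, 0.089, 0.047], [0.526, 0.088, 0.049]]
229 [[0.543, 0.095, 0.047], [0.538, 0.094, 0.048], [0.53, 0.093, 0.049], [0.525, 0.09, 0.048]]
230 [[0.543, 0.095, 0.045], [0.537, 0.097, 0.048], [0.53, 0.094, 0.047], [0.525, 0.093, 0.048]]
231 [[0.557, 0.053, 0.001], [0.537, 0.098, 0.047], [0.53, 0.096, 0.047], [0.525, 0.092, 0.045]]
232 [[0.557, 0.053, -0.003], [0.551, 0.052, -0.002], [0.543, 0.052, 0.001], [0.537, 0.05, 0.001]]
```

View pics/w3.png

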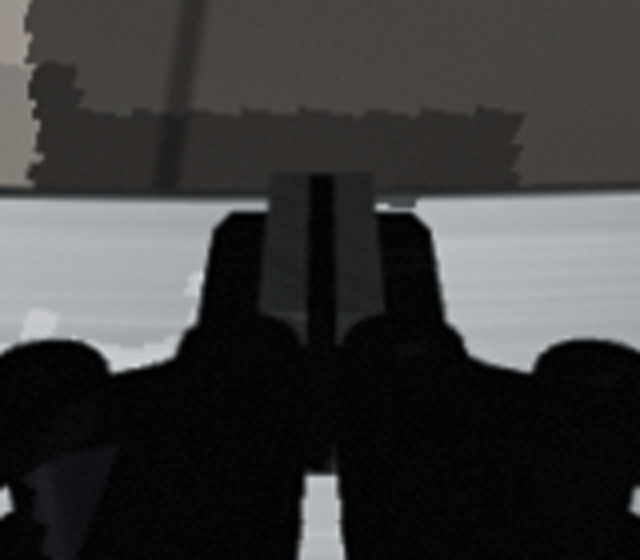

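Both cameras put the real fingertips about 36 mm above the reported TCP. Tip depth is z≈0.068 while the reading is 0.032, and no contact was felt. So the fingers are now above the leaf, not outside it. I'll back out, go down by the measured offset while watching the force, and re-approach.

Emit:
arm_command([
  [0,0.015,0,0,0],
  [0,0.03,0,0,0],
  [0,0.03,0,0.01,0],
  [0,0.03,0,0.02,0],
  [0,0.03,0,0.026,0],
  [0,0.03,0,0.03,0],
  [0,0.03,0,0.032,0],
  [0,0.03,0,0.032,0],
])

```text
clock: 6.15
position: [0.5284, 0.1262, -0.0002]
tool_rot: [[-0.184, 0.983, 0.001], [0.983, 0.184, 0.001], [0.0, 0.002, -1.0]]
force: [0.2, -0.2, 0.1]
gripper_width: 0.0003
```

Run:
```python
from h import *
s=optics.get_calibration('side');im,ds=optics.get_image('side');Rs=cv2.Rodrigues(s['rvec'])[0]
for r in range(222,256,1):
  print(r,[ (Rs.T@(np.array([(c-s['cx'])/s['fx']*ds[r,c],(r-s['cy'])/s['fy']*ds[r,c],ds[r,c]])-s['tvec'])).round(3).tolist() for c in (240,244)])
print(manip.sense()['position'])
```

```text
222 [[0.53, 0.136, 0.104], [0.523, 0.136, 0.106]]
223 [[0.531, 0.133, 0.099], [0.541, 0.078, 0.048]]
224 [[0.531, 0.134, 0.097], [0.54, 0.08, 0.048]]
225 [[0.53, 0.135, 0.096], [0.539, 0.085, 0.05]]
226 [[0.531, 0.134, 0.093], [0.539, 0.085, 0.047]]
227 [[0.53, 0.137, 0.093], [0.538, 0.088, 0.048]]
228 [[0.529, 0.139, 0.093], [0.521, 0.142, 0.098]]
229 [[0.529, 0.139, 0.09], [0.522, 0.138, 0.092]]
230 [[0.529, 0.139, 0.088], [0.522, 0.138, 0.09]]
231 [[0.529, 0.137, 0.084], [0.522, 0.139, 0.088]]
232 [[0.529, 0.138, 0.083], [0.522, 0.138, 0.085]]
233 [[0.529, 0.139, 0.081], [0.523, 0.135, 0.079]]
234 [[0.529, 0.139, 0.079], [0.522, 0.139, 0.081]]
235 [[0.529, 0.138, 0.076], [0.522, 0.138, 0.077]]
236 [[0.529, 0.14, 0.075], [0.523, 0.136, 0.073]]
237 [[0.53, 0.136, 0.068], [0.522, 0.138, 0.073]]
238 [[0.529, 0.139, 0.07], [0.523, 0.134, 0.067]]
239 [[0.529, 0.138, 0.066], [0.522, 0.136, 0.066]]
240 [[0.53, 0.137, 0.062], [0.522, 0.137, 0.064]]
241 [[0.529, 0.138, 0.061], [0.522, 0.137, 0.062]]
242 [[0.529, 0.138, 0.058], [0.522, 0.137, 0.059]]
243 [[0.529, 0.138, 0.056], [0.522, 0.137, 0.057]]
244 [[0.53, 0.137, 0.053], [0.522, 0.138, 0.055]]
245 [[0.53, 0.135, 0.048], [0.523, 0.136, 0.051]]
246 [[0.53, 0.137, 0.048], [0.522, 0.137, 0.05]]
247 [[0.529, 0.139, 0.047], [0.523, 0.135, 0.045]]
248 [[0.53, 0.137, 0.043], [0.523, 0.136, 0.044]]
249 [[0.529, 0.139, 0.042], [0.523, 0.136, 0.041]]
250 [[0.529, 0.138, 0.038], [0.523, 0.136, 0.038]]
251 [[0.53, 0.137, 0.035], [0.523, 0.135, 0.035]]
252 [[0.539, 0.107, 0.0], [0.522, 0.136, 0.034]]
253 [[0.539, 0.108, -0.001], [0.532, 0.107, -0.001]]
254 [[0.538, 0.112, -0.0], [0.531, 0.11, -0.0]]
255 [[0.537, 0.114, -0.0], [0.53, 0.114, 0.001]]
[5.28569169e-01 1.26294799e-01 1.35875347e-04]
```

Confirmed: tip at 0.034 with the TCP reading 0.000, so the offset is about 34 mm. The tips are now below the leaf's underside and outside its edge. Creeping in.

Emit:
arm_command([
  [0,-0.008,0,0,0],
  [0,-0.013,0,0,0],
  [0,-0.013,0,0,0],
])

```text
clock: 6.5
position: [0.5313, 0.1127, 0.0004]
tool_rot: [[-0.183, 0.983, 0.002], [0.983, 0.183, 0.001], [0.0, 0.003, -1.0]]
force: [0.1, -0.4, 1.1]
gripper_width: -0.0
```

Emit:
arm_command([
  [0,-0.002,0,0,0],
  [0,-0.002,0,0,0],
])

```text
clock: 6.7
position: [0.5318, 0.1104, 0.0005]
tool_rot: [[-0.183, 0.983, 0.003], [0.983, 0.183, 0.001], [0.0, 0.003, -1.0]]
force: [0.4, -0.1, 0.1]
gripper_width: 0.0002
```

Emit:
arm_command([
  [0,-0.0015,0,0,0],
  [0,-0.0015,0,0,0],
])

```text
clock: 6.9
position: [0.5321, 0.1088, 0.0005]
tool_rot: [[-0.183, 0.983, 0.003], [0.983, 0.183, 0.001], [0.0, 0.003, -1.0]]
force: [-0.1, -0.2, 0.0]
gripper_width: 0.0001
```

Emit:
arm_command([
  [0,-0.001,0,0,0],
  [0,-0.001,0,0,0],
])

```text
clock: 7.1
position: [0.5323, 0.1078, 0.0005]
tool_rot: [[-0.183, 0.983, 0.003], [0.983, 0.183, 0.001], [0.0, 0.003, -1.0]]
force: [-1.2, -0.0, 0.4]
gripper_width: -0.0002
```

Emit:
arm_command([
  [0,-0.001,0,0,0],
  [0,-0.001,0,0,0],
])

```text
clock: 7.3
position: [0.5325, 0.1068, 0.0005]
tool_rot: [[-0.183, 0.983, 0.003], [0.983, 0.183, 0.001], [0.0, 0.003, -1.0]]
force: [0.1, -0.0, 0.2]
gripper_width: 0.0001
```

Emit:
arm_command([
  [0,-0.001,0,0,0],
  [0,-0.001,0,0,0],
])

```text
clock: 7.5
position: [0.5326, 0.1063, 0.0005]
tool_rot: [[-0.183, 0.983, 0.003], [0.983, 0.183, 0.002], [0.001, 0.003, -1.0]]
force: [-1.1, 3.0, 0.2]
gripper_width: 0.0001
```

Contact: 3 N inward. Now I'll try lifting the edge by friction with a light inward preload.

Emit:
arm_command([
  [0,-0.0013,0,0,0],
  [0,-0.0014,0,-0.002,0],
  [0,-0.0015,0,-0.004,0],
  [0,-0.0016,0,-0.006,0],
  [0,-0.0018,0,-0.008,0],
  [0,-0.0018,0,-0.008,0],
])

```text
clock: 8.1
position: [0.5326, 0.1061, 0.0086]
tool_rot: [[-0.184, 0.983, 0.002], [0.983, 0.184, 0.005], [0.005, 0.003, -1.0]]
force: [-1.9, 7.1, -0.9]
gripper_width: 0.0002
```

```bash
cat >> h.py <<'E'
def leaf(c='side',mn=.03,mx=.07):
    """angle of top leaf from depth points either side of the gripper"""
    k=optics.get_calibration(c);im,d=optics.get_image(c);R=cv2.Rodrigues(k['rvec'])[0]
    v,u=np.mgrid[:384,:512];ok=(d>0)&(abs(u-250)<100)&(v>110)&(v<300)
    g=(im.max(-1).astype(int)-im.min(-1)<40)&(im.mean(-1)>85)
    P=(np.stack([(u-k['cx'])/k['fx']*d,(v-k['cy'])/k['fy']*d,d],-1)[ok]-k['tvec'])@R;g=g[ok]
    q=P[:,:2]-[.557,-.037];a=q@[-.186,.9825];t=q@[.9825,.186];h=P[:,2]-.0465
    m=(abs(t)>mn)&(abs(t)<mx)&(h>-.01)&(np.hypot(a,h)>.03)&(np.hypot(a,h)<.15)&g
    th=np.degrees(np.arctan2(h[m],a[m]));H=np.histogram(th,bins=np.arange(-10,200,5))
    return im,[(int(b),int(n)) for n,b in zip(*H) if n>15]
E
python3 - <<'E'
from h import *
im,l=leaf();print(l);print(manip.sense()['position'],manip.sense()['force'])
E
```

```text
[(0, 497), (5, 92)]
[0.53261128 0.10611275 0.00857091] [-1.77256092  6.16192099  0.49798898]
```

```bash
cat >> h.py <<'E'
def prof(c='side'):
    k=optics.get_calibration(c);im,d=optics.get_image(c);R=cv2.Rodrigues(k['rvec'])[0]
    v,u=np.mgrid[:384,:512];ok=(d>0)
    P=(np.stack([(u-k['cx'])/k['fx']*d,(v-k['cy'])/k['fy']*d,d],-1)[ok]-k['tvec'])@R
    q=P[:,:2]-[.557,-.037];a=q@[-.186,.9825];t=q@[.9825,.186];z=P[:,2]
    for lo in np.arange(.05,.135,.01):
        m=(abs(t)>.03)&(abs(t)<.07)&(a>lo)&(a<lo+.01)&(z>.02)&(z<.1)
        print(round(lo,3),m.sum(),np.round(np.median(z[m]),4) if m.any() else '')
    return im
E
python3 - <<'E'
from h import *
im=prof();s=manip.sense();print(s['position'],s['force'])
E
```

```text
0.05 20 0.0513
0.06 19 0.052
0.07 28 0.0523
0.08 34 0.053
0.09 56 0.0539
0.1 86 0.0541
0.11 109 0.0551
0.12 140 0.0554
0.13 133 0.0557
[0.53260847 0.10612215 0.00856971] [-1.09002689  7.41768329 -0.25518739]
```

The depth profile now slopes about 3°, matching the 8 mm lift, so the leaf is rising with the fingertips at about 7 N. I'll carry on along its arc.

Emit:
arm_command([
  [0,-0.0015,0,0,0],
  [0,-0.0018,0,-0.004,0],
  [0,-0.0022,0,-0.008,0],
  [0,-0.0028,0,-0.012,0],
  [0,-0.0035,0,-0.016,0],
  [0,-0.0043,0,-0.02,0],
  [0,-0.0052,0,-0.024,0],
  [0,-0.0062,0,-0.028,0],
  [0,-0.0074,0,-0.032,0],
  [0,-0.0074,0,-0.032,0],
])

```text
clock: 9.2
position: [0.5337, 0.1006, 0.0412]
tool_rot: [[-0.185, 0.983, 0.002], [0.983, 0.185, 0.009], [0.009, 0.004, -1.0]]
force: [-2.3, 8.4, 1.7]
gripper_width: 0.0001
```

Run:
```python
from h import *
im=prof();s=manip.sense();print(s['position'],s['force'])
```

```text
0.05 28 0.0659
0.06 36 0.0691
0.07 50 0.0718
0.08 330 0.0416
0.09 238 0.0433
0.1 97 0.0813
0.11 91 0.0847
0.12 157 0.0871
0.13 3 0.0884
[0.53371688 0.10062818 0.04102896] [-1.06430335  8.17240905  1.55109501]
```

Emit:
arm_command([
  [0,-0.0013,0,0,0],
  [0,-0.003,0,-0.005,0],
  [0,-0.0049,0,-0.01,0],
  [0,-0.0071,0,-0.015,0],
  [0,-0.0095,0,-0.02,0],
  [0,-0.0122,0,-0.025,0],
  [0,-0.0152,0,-0.03,0],
  [0,-0.0184,0,-0.035,0],
  [0,-0.022,0,-0.04,0],
  [0,-0.022,0,-0.04,0],
])

```text
clock: 10.25
position: [0.5378, 0.0804, 0.0823]
tool_rot: [[-0.186, 0.983, 0.003], [0.982, 0.186, 0.014], [0.013, 0.005, -1.0]]
force: [-3.0, 7.8, 6.3]
gripper_width: -0.0002
```

Run:
```python
from h import *
im,l=leaf();s=manip.sense();print(l,s['position'],s['force'])
cv2.imwrite('pics/c5.png',cv2.resize(im[100:280,160:360],(600,540),interpolation=2)[:,:,::-1])
```

```text
[(-5, 122), (35, 57)] [0.53775687 0.0805501  0.08211982] [-2.71047415  8.62670774  6.59787849]
```

View pics/c5.png

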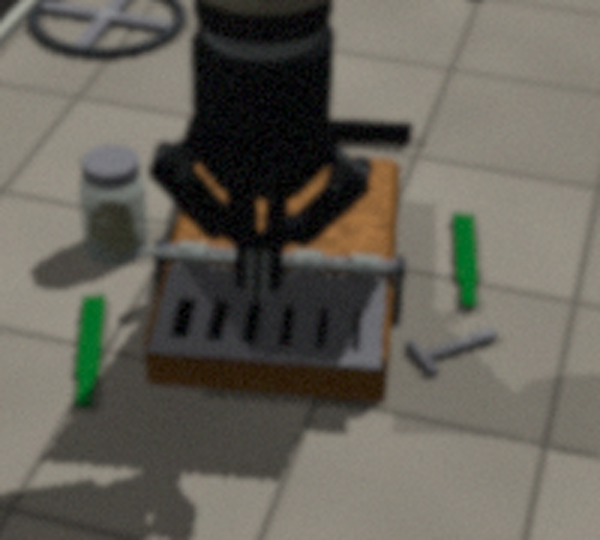

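The left crop shows the leaf standing at about 37°, with the slotted leaf uncovered and still flat (slots at about (180–325,320)). Tools and jar are untouched. I'll continue along the arc with less preload.

Emit:
arm_command([
  [0,-0.0055,0,-0.0065,0],
  [0,-0.011,0,-0.0126,0],
  [0,-0.017,0,-0.018,0],
  [0,-0.0233,0,-0.0232,0],
  [0,-0.03,0,-0.028,0],
  [0,-0.037,0,-0.032,0],
  [0,-0.044,0,-0.036,0],
  [0,-0.0515,0,-0.039,0],
  [0,-0.059,0,-0.042,0],
  [0,-0.059,0,-0.042,0],
])

```text
clock: 11.3
position: [0.5488, 0.0204, 0.1233]
tool_rot: [[-0.185, 0.983, 0.002], [0.983, 0.185, 0.012], [0.012, 0.005, -1.0]]
force: [0.5, 0.4, -0.4]
gripper_width: 0.0003
```

Run:
```python
from h import *
im,l=leaf();s=manip.sense();print(l,leaf('top')[1],s['position'],s['force'])
```

```text
[(-10, 45), (-5, 305), (70, 25)] [] [0.54853842 0.02089249 0.12300302] [-0.09152628 -1.67069908  0.17897112]
```

Emit:
arm_command([
  [0,-0.008,0,0,0],
  [0,-0.016,0,0,0],
  [0,-0.024,0,0,0],
  [0,-0.032,0,0,0],
  [0,-0.04,0,0,0],
  [0,-0.048,0,0,0],
  [0,-0.056,0,0.002,0],
  [0,-0.064,0,0.005,0],
  [0,-0.072,0,0.008,0],
  [0,-0.08,0,0.012,0],
])

```text
clock: 12.4
position: [0.5633, -0.058, 0.1095]
tool_rot: [[-0.185, 0.983, 0.002], [0.983, 0.185, 0.013], [0.012, 0.004, -1.0]]
force: [0.1, 0.3, 0.8]
gripper_width: 0.0003
```

Run:
```python
from h import *
im,l=leaf();it,t=leaf('top');s=manip.sense();print(l,t,s['position'],s['force'])
o=np.hstack([cv2.resize(im[80:280,150:350],(400,400),interpolation=2),cv2.resize(it[80:310,150:380],(400,400),interpolation=2)])
cv2.imwrite('pics/c6.png',o[:,:,::-1])
```

```text
[(-10, 80), (-5, 485)] [(-5, 464)] [ 0.5628822  -0.05829397  0.10883819] [-0.76284392 -0.14933209  0.81901995]
```

View pics/c6.png

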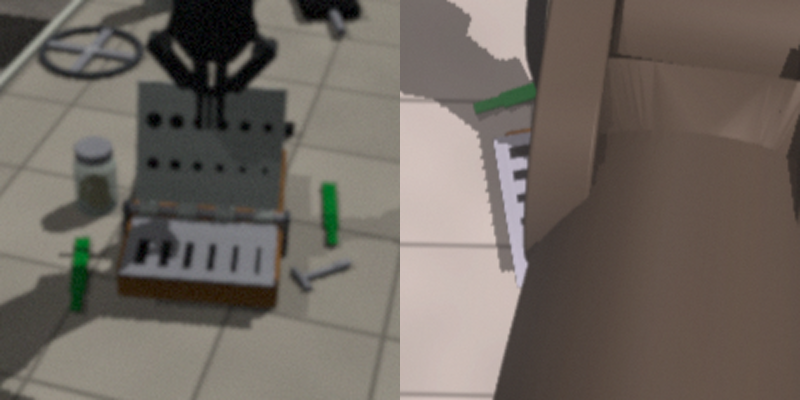

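The side crop shows the leaf past upright, with its hole rows at rows 120 and 165. The slotted leaf is flat and the fingertips are on the leaf's underside. I'll push on and down.

Emit:
arm_command([
  [0,-0.007,0,0.002,0],
  [0,-0.014,0,0.005,0],
  [0,-0.021,0,0.008,0],
  [0,-0.028,0,0.011,0],
  [0,-0.035,0,0.015,0],
  [0,-0.042,0,0.019,0],
  [0,-0.049,0,0.024,0],
  [0,-0.056,0,0.029,0],
  [0,-0.063,0,0.034,0],
  [0,-0.07,0,0.04,0],
])

```text
clock: 13.5
position: [0.5759, -0.1272, 0.0676]
tool_rot: [[-0.184, 0.983, 0.0], [0.983, 0.184, 0.013], [0.012, 0.003, -1.0]]
force: [-0.4, -0.2, 0.5]
gripper_width: -0.0001
```

Run:
```python
from h import *
im,l=leaf();s=manip.sense();print(l,s['position'],s['force'])
```

```text
[(-10, 151), (-5, 580), (150, 333), (155, 664)] [ 0.57558764 -0.12792927  0.06638825] [-0.17158688 -0.67063817 -0.73055168]
```

The leaf is at about 155°, past the fall-over point. I'll withdraw up and back and let it sink.

Emit:
arm_command([
  [0,0.01,0,-0.02,0],
  [0,0.02,0,-0.06,0],
  [0,0.05,0,-0.1,0],
  [0,0.09,0,-0.13,0],
  [0,0.13,0,-0.15,0],
  [0,0.17,0,-0.16,0],
  [0,0.21,0,-0.16,0],
  [0,0.25,0,-0.16,0],
  [0,0.28,0,-0.16,0],
  [0,0.3,0,-0.16,0],
])

```text
clock: 14.55
position: [0.5201, 0.1671, 0.2301]
tool_rot: [[-0.185, 0.983, -0.001], [0.983, 0.185, 0.013], [0.013, 0.001, -1.0]]
force: [-0.0, -0.1, 0.4]
gripper_width: -0.0
```

Emit:
arm_command([
  [0,0.04,-0.03,0,0],
  [0,0.08,-0.06,0,0],
  [0,0.12,-0.09,0,0],
  [0,0.15,-0.12,0,0],
  [0,0.15,-0.12,0,0],
  [0,0.15,-0.12,0,0],
  [0,0.15,-0.12,0,0],
  [0,0.15,-0.12,0,0],
  [0,0.15,-0.12,0,0],
  [0,0.15,-0.12,0,0],
])

```text
clock: 15.55
position: [0.3751, 0.2917, 0.2316]
tool_rot: [[-0.184, 0.983, -0.001], [0.983, 0.184, 0.012], [0.012, 0.001, -1.0]]
force: [1.2, 0.1, -0.8]
gripper_width: 0.0002
```

```bash
cat > chk.py <<'E'
from h import *
im,l=leaf();it,t=leaf('top',.0,.07);s=manip.sense();print(l,t,s['clock'],s['position'],s['force'])
k=optics.get_calibration('top');_,d=optics.get_image('top');R=cv2.Rodrigues(k['rvec'])[0];v,u=np.mgrid[:384,:512];ok=d>0
P=(np.stack([(u-k['cx'])/k['fx']*d,(v-k['cy'])/k['fy']*d,d],-1)[ok]-k['tvec'])@R
q=P[:,:2]-[.557,-.037];a=q@[-.186,.9825];t=q@[.9825,.186]
for lo in (-.13,-.1,-.07,-.04,.03,.06,.085):
    m=(abs(t)<.06)&(a>lo)&(a<lo+.01);print(lo,m.sum(),np.median(P[m,2]).round(4))
for n in ['lever1','core_remover','cap_jar','rasp']: print(n,[np.round(r['bbox']).tolist() for r in optics.look_for(n,'top')][:3])
o=np.hstack([cv2.resize(im[80:280,150:350],(400,400),interpolation=2),cv2.resize(it[80:310,170:400],(400,400),interpolation=2)])
cv2.imwrite('pics/c%d.png'%(s['clock']*10),o[:,:,::-1])
E
python3 chk.py; ls pics
```

```text
[(-10, 150), (-5, 612), (175, 604)] [(-10, 393), (-5, 2191), (0, 38), (170, 180), (175, 4075)] 15.65 [0.37483895 0.2919029  0.23165153] [-0.82649283  0.53301365 -0.06840016]
-0.13 400 0.0488
-0.1 401 0.0487
-0.07 404 0.0487
-0.04 406 0.0486
0.03 402 0.0434
0.06 410 0.0435
0.085 410 0.0433
lever1 [[320.0, 263.0, 63.0, 24.0], [223.0, 136.0, 59.0, 25.0], [364.0, 177.0, 11.0, 61.0]]
core_remover [[260.0, 262.0, 31.0, 33.0]]
cap_jar [[291.0, 117.0, 24.0, 33.0]]
rasp [[393.0, 177.0, 29.0, 92.0]]
c156.png
c2.png
c3.png
c5.png
c6.png
s1.png
side0.png
t1.png
top0.png
w0.png
w3.png
```

View pics/c156.png

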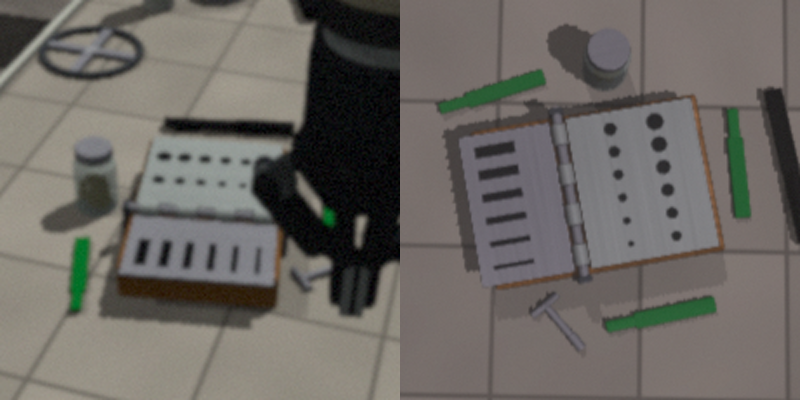

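Emit:
arm_command([
  [0,0,0,0,0],
  [0,0,0,0,0],
  [0,0,0,0,0],
  [0,0,0,0,0],
  [0,0,0,0,0],
])

```text
clock: 16.4
position: [0.3744, 0.2923, 0.2318]
tool_rot: [[-0.185, 0.983, -0.001], [0.983, 0.185, 0.013], [0.013, 0.002, -1.0]]
force: [0.8, 0.2, -0.2]
gripper_width: -0.0002
```

The top view (right crop) shows the perforated leaf flat on the cork and the slotted leaf fully uncovered. Levers, T-tool, jar and rasp are where they were. Handing in.

```bash
python3 -c "
from cell import manip
print(manip.job_done())"
```

```text
the job is handed in; nothing more can be done
None
```

The top leaf is turned over and lies flat on the cork side, with the slotted leaf uncovered. I handed the job in at about 16.4 s.

**How it was done:** I pressed the shut fingertips lightly (about 7–8 N sideways) against the middle of the leaf's outer edge, with the tips reaching below its underside. I then carried the edge up along its arc and past upright to about 155°, and withdrew so it could sink by itself. The leaf was not pinched. The tool can only point straight down, so the first lift came from friction at the edge, not from fingertips hooked under the leaf.

**Last checks:**
- **Top leaf:** its upper face lies level at 48.6–48.8 mm on the cork side, measured by depth.
- **Slotted leaf:** it lies flat at about 43.4 mm.
- **Bystanders:** the levers, core remover, jar and rasp are within 2–4 pixels of their starting positions in the top view, which is within detector noise.
- **Gripper:** it stands clear in free air, and the wrist force reads only noise.

**One disagreement:** both cameras showed the real fingertips about 34–36 mm above the reported TCP. My first approach therefore passed over the leaf without any contact being felt. I corrected for this offset before pushing.

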